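# Find the springiest filter foam and fit it

## Task

Squeeze-test the foam cups on the drip tray: press a foam straight down until it is level with its cup's rim and hold it there a moment to feel how hard it pushes back, never crushing it well below the rim. Fit the cup with the springiest foam fully home and upright in the green collar of the filter foot without ramming it, put the cup with the limpest foam in the red waste tub, and leave the third standing on the tray as the spare. Leave everything else where it is.

Things in the scene. Friction and masses are not known exactly. Their poses are not given: they have to be found in the camera images.
- cup_a_mid (a point): one of three outwardly identical filter cups: grey slotted plastic cup with a blue foam disc. Point on its axis 30 mm above its underside, z up. Rigid cup 56 mm diameter, 3 mm wall, from 12 to 52 mm above the underside (rim 22 mm above this point); below it a black round spigot, 44 mm diameter, 12 mm long, lower edge chamfered. Weighs 72 g; grip it round the rigid wall.
- cup_b_mid (a point): one of three outwardly identical filter cups: grey slotted plastic cup with a blue foam disc. Point on its axis 30 mm above its underside, z up. Sizes as cup_a. The foam disc, 47 mm diameter, stands 10 mm proud of the rim (top 32 mm above this point); it can be pressed straight down inside the rim and springs back.
- cup_c_mid (a point): one of three outwardly identical filter cups: grey slotted plastic cup with a blue foam disc. Point on its axis 30 mm above its underside, z up. Sizes as cup_a and cup_b. The foams differ only in resistance; where each stands on the tray changes from start to start and cannot be seen.
- foam_a (a joint): how far the foam of cup_a is pressed down, in m: 0 relaxed, 0.010 when its top is level with the rim; over 0.015 ruins it. Resistance grows in proportion to depth; at rim level the limpest foam pushes back with about 3 N, the middling about 6 N, the springiest about 12 N. (A tired foam has also taken a set of a few hundredths of a mm, too little to measure.)
- foam_b (a joint): how far the foam of cup_b is pressed down, in m: 0 relaxed, 0.010 when its top is level with the rim; over 0.015 ruins it. Resistance grows in proportion to depth; at rim level the limpest foam pushes back with about 3 N, the middling about 6 N, the springiest about 12 N. (A tired foam has also taken a set of a few hundredths of a mm, too little to measure.)
- foam_c (a joint): how far the foam of cup_c is pressed down, in m: 0 relaxed, 0.010 when its top is level with the rim; over 0.015 ruins it. Resistance grows in proportion to depth; at rim level the limpest foam pushes back with about 3 N, the middling about 6 N, the springiest about 12 N. (A tired foam has also taken a set of a few hundredths of a mm, too little to measure.)
- tray: white drip tray, fixed, 130 (x) x 320 (y) mm, lip 10 mm high; origin at the centre of its underside, the cups stand in it on its floor 5 mm above the origin, in a row along its y axis about 95 mm apart
- filter: the filter's black suction foot, fixed, 94 mm in diameter, with a green round collar on top: collar 62 mm outside, 47 mm inside diameter, 10 mm deep, its mouth 28 mm above the origin. A cup's spigot drops into the collar and stands on its floor, 18 mm above the origin (the cup's centre point then 48 mm above the origin). Origin at the centre of the underside, z axis up along the collar's axis
- tub: red waste tub, fixed, open on top, 170 (x) x 160 (y) mm, 50 mm high, walls and floor about 4 mm; origin at the centre of its underside
- ring_jar: bystander, to be left alone: a screw-top glass jar of white ceramic filter rings, diameter 82, height 120 mm; origin at the centre of its underside
- coconut_hut: bystander, to be left alone: an orange resin half-coconut hut with a dark doorway, diameter 124, height 68 mm; origin at the centre of its underside
- feeding_tube: bystander, to be left alone: a black plastic feeding tube lying flat with a grey clip, 200 long, 24 high, along its own x axis, all in mm; origin at the centre of its underside
- specimen_cup: bystander, to be left alone: a white plastic specimen cup with a screw lid, diameter 65, height 72 mm; origin at the centre of its underside
- pump_head: bystander, to be left alone: the filter's black pump head with a green band and a grey nozzle, diameter 56, height 68 mm; origin at the centre of its underside
- food_can: bystander, to be left alone: a food can with a green label and a pale lid, diameter 62, height 85 mm; origin at the centre of its underside
Things that resemble listed ones, but are neither listed nor needed, are in the scene too. What is shaped like the part that bears cup_a_mid but pink is not meant.

How it is judged:
On the way, in this order (a step that is already met when the one before it is completed fails the run):
1. the springiest foam (the one that resists with over 8.6 N) has been pressed level with its rim (8 to 13 mm of travel, rim level is 10) and held there, its cup standing on the tray (((value of joint foam_a between 0.008 and 0.013 m and contact force between the fingers and foam_a above 8.6 N and x of cup_a_mid in the frame of tray between -0.065 and 0.065 m and y of cup_a_mid in the frame of tray between -0.16 and 0.16 m and z of cup_a_mid in the frame of tray between 0.025 and 0.045 m) or (value of joint foam_b between 0.008 and 0.013 m and contact force between the fingers and foam_b above 8.6 N and x of cup_b_mid in the frame of tray between -0.065 and 0.065 m and y of cup_b_mid in the frame of tray between -0.16 and 0.16 m and z of cup_b_mid in the frame of tray between 0.025 and 0.045 m) or (value of joint foam_c between 0.008 and 0.013 m and contact force between the fingers and foam_c above 8.6 N and x of cup_c_mid in the frame of tray between -0.065 and 0.065 m and y of cup_c_mid in the frame of tray between -0.16 and 0.16 m and z of cup_c_mid in the frame of tray between 0.025 and 0.045 m))), for 0.25 s.
2. a cup stands home in the collar of the filter foot (((horizontal distance between cup_a_mid and filter below 0.004 m and z of cup_a_mid in the frame of filter between 0.04 and 0.051 m and angle between cup_a_mid's own z axis and vertical below 0.08 rad) or (horizontal distance between cup_b_mid and filter below 0.004 m and z of cup_b_mid in the frame of filter between 0.04 and 0.051 m and angle between cup_b_mid's own z axis and vertical below 0.08 rad) or (horizontal distance between cup_c_mid and filter below 0.004 m and z of cup_c_mid in the frame of filter between 0.04 and 0.051 m and angle between cup_c_mid's own z axis and vertical below 0.08 rad))), for 0.2 s.
At the end, for the whole second after the job is handed in: springiest cup in the collar (4 mm off axis, 3 mm of home, 0.08 rad upright at most), limpest in the waste tub, third upright (0.12 rad) on the tray, all released and at rest (0.03 m/s). The rules tell the foams apart by their set: springiest under 0.015 mm, middling 0.015 to 0.045 mm (((horizontal distance between cup_a_mid and filter below 0.004 m and z of cup_a_mid in the frame of filter between 0.04 and 0.051 m and angle between cup_a_mid's own z axis and vertical below 0.08 rad and value of joint foam_a between -0.0001 and 1.5e-05 m) or (horizontal distance between cup_b_mid and filter below 0.004 m and z of cup_b_mid in the frame of filter between 0.04 and 0.051 m and angle between cup_b_mid's own z axis and vertical below 0.08 rad and value of joint foam_b between -0.0001 and 1.5e-05 m) or (horizontal distance between cup_c_mid and filter below 0.004 m and z of cup_c_mid in the frame of filter between 0.04 and 0.051 m and angle between cup_c_mid's own z axis and vertical below 0.08 rad and value of joint foam_c between -0.0001 and 1.5e-05 m)) and ((x of cup_a_mid in the frame of tray between -0.065 and 0.065 m and y of cup_a_mid in the frame of tray between -0.16 and 0.16 m and z of cup_a_mid in the frame of tray between 0.025 and 0.045 m and angle between cup_a_mid's own z axis and vertical below 0.12 rad and value of joint foam_a between 1.5e-05 and 4.5e-05 m) or (x of cup_b_mid in the frame of tray between -0.065 and 0.065 m and y of cup_b_mid in the frame of tray between -0.16 and 0.16 m and z of cup_b_mid in the frame of tray between 0.025 and 0.045 m and angle between cup_b_mid's own z axis and vertical below 0.12 rad and value of joint foam_b between 1.5e-05 and 4.5e-05 m) or (x of cup_c_mid in the frame of tray between -0.065 and 0.065 m and y of cup_c_mid in the frame of tray between -0.16 and 0.16 m and z of cup_c_mid in the frame of tray between 0.025 and 0.045 m and angle between cup_c_mid's own z axis and vertical below 0.12 rad and value of joint foam_c between 1.5e-05 and 4.5e-05 m)) and ((x of cup_a_mid in the frame of tub between -0.083 and 0.083 m and y of cup_a_mid in the frame of tub between -0.078 and 0.078 m and z of cup_a_mid in the frame of tub between 0.01 and 0.065 m) or (x of cup_b_mid in the frame of tub between -0.083 and 0.083 m and y of cup_b_mid in the frame of tub between -0.078 and 0.078 m and z of cup_b_mid in the frame of tub between 0.01 and 0.065 m) or (x of cup_c_mid in the frame of tub between -0.083 and 0.083 m and y of cup_c_mid in the frame of tub between -0.078 and 0.078 m and z of cup_c_mid in the frame of tub between 0.01 and 0.065 m)) and linear speed of each of cup_a, cup_b, cup_c below 0.03 m/s); the robot touches nothing.
It fails at once if a foam is crushed more than 15 mm (5 mm below its rim) (value of joint any of foam_a, foam_b, foam_c above 0.015 m).
It fails at once if a cup is rammed against the filter foot with more than 40 N (contact force between any of cup_a, cup_b, cup_c and filter above 40 N).
It fails at once if a bystander is shifted by more than 30 mm or tipped (distance of any of ring_jar, coconut_hut, feeding_tube, specimen_cup, pump_head, food_can from where it was at the start of the episode above 0.03 m or angle between any of ring_jar, coconut_hut, feeding_tube, specimen_cup, pump_head, food_can's own z axis and vertical above 0.35 rad).
It also fails if it takes over 64 s, if anything falls off the work surface, if the arm or the gripper's body presses on something with over 40 N, if the wrist force passes 120 N, or if a joint passes its speed limit or range.

## Robot

A 6-joint arm with a two-finger parallel gripper is mounted at the origin on the work surface. World frame = base frame: x ahead of the robot, y to its left, z up, the work surface at z = 0. Lengths are in m, angles in rad, forces in N, time in s.
With the tool pointing down it reaches from about 0.35 to 0.775 m from the base axis. Payload 7.3 kg.
Tool frame: the origin (TCP) lies between the finger pads; the fingertips stand 8 mm ahead of it and the grasp point (between the pads) lies 11 mm behind it (robot.nose_length is the distance from the TCP to the fingertips, in m); z points along the fingers, y is the line along which they close (so a half turn about z gives the same grasp; the last joint's range is limited). The gripper opens to 92 mm and grips with 3 to 60 N. Pads are 19 mm wide; open, the fingers measure 130 mm over their backs; the gripper's body (75 mm by 190 mm) begins 47 mm behind the grasp point.
Start: joints at [1.128, 0.342, 1.524, -0, 1.275, -0.146], TCP at [0.154, 0.502, 0.235] pointing down, gripper open.
Joint ranges: [-2.53, 2.53], [-0.77, 2.02], [0.04, 2.7], [-1, 4.14], [0.28, 2.66], [-3.11, 3.11]. Speed limits (rad/s): [2.57, 2.57, 3.14, 3.14, 3.14, 3.14].

## Interface

Orientations are given as [roll, pitch, yaw] about the fixed x, y, z axes, in that order (R = Rz(yaw) Ry(pitch) Rx(roll)).
In Python, from cell import robot gives the robot as it stands. The module is installed in compiled form; this text tells all that it offers.
- The arm moves only by the shell command python3 -m jog 'ROWS' [FORCE]. ROWS is JSON, a list that holds one entry, the list of rows, each a list of 5 numbers: the gripper's target within -1 to 1 (fully open at 1, half-way at 0, shut at -1), then the shift along the tool's x, y, z in m, then the turn about the tool's z in rad. A call has 1 to 5 rows; each row is the pose to reach, as a shift and turn from the pose commanded when the call began, along the tool's axes at that moment; what a row does not reach only later rows make up. A row lasts 1/12 s, in which the tool goes at most 41.7 mm and 7.16 degrees, less where a joint would pass 70% of its speed; a pose out of reach is approached as far as the arm can. A call with a gripper value outside its range is refused whole. The fingers move at their own pace and stop on an object; FORCE is the grip in N (left out, the last holds). Time passes only in rows, so rows that repeat a pose let the fingers close. It gives the time, the measured TCP pose, the force, the opening and the grip force at its end, in the units of the state.
- robot.observe(): the state, without advancing time (a new reading comes with each control period).
- robot.read_camera(name): name is "scene" or "top"; returns the picture (420x560x3 uint8, red, green, blue); there is no depth.
- robot.camera_model(name): a dict with "camera_matrix" (3x3 intrinsics, pixels), "position" and "attitude" of the camera in the world. Camera axes: x right, y down, z forward; pixel columns grow to the right and rows downward; lengths in m; the calibration is good to about 2 mm. A picture is of the moment at which its call begins. camera_model takes no time and is no camera call.
- robot.hand_in(): hands the job in; it is judged then, once.
The state is a dict: "time": time; "qpos": joint angles; "qvel": joint speeds; "joint_efforts": joint torques, N m; "tool_pos": TCP position; "tool_rot": TCP orientation; "contact_force": force on the tool from outside, world axes, zero at the start; "torque": the same for the moment, N m; "opening": finger opening in m; "grip_force": force on a finger pad.
Only numpy, scipy, OpenCV 4.12 (cv2) and the standard library are available. Lean on these libraries where they do the work, as an engineer would, in place of code of your own. Each camera call takes 0.05 s, during which the arm holds its last target. There are 200 camera calls.

## Working session

There is one attempt and no reset: what is moved stays moved. The work goes in short steps, Python scripts to look and compute and a shell command to move; the robot and the scene stay as the last step left them, time stands still between calls to the robot, and variables do not carry over. Pictures are saved under pics/ and viewed, at most 10 in all, crops included, and the job is handed in when it is done.

```bash
mkdir -p pics; python3 - <<'E'
from cell import robot
import cv2
for n in("scene","top"):
    im=robot.read_camera(n); cv2.imwrite(f"pics/{n}0.png",im[:,:,::-1]); m=robot.camera_model(n); print(n,m)
print(robot.observe(), robot.nose_length)
E
```

```text
scene {'camera_matrix': array([[422.02109587,   0.        , 277.32244907],
       [  0.        , 422.02109587, 211.44996578],
       [  0.        ,   0.        ,   1.        ]]), 'position': array([1.10831231, 0.59536846, 0.83054907]), 'attitude': array([-2.32779528, -0.02215743,  2.44567372])}
top {'camera_matrix': array([[399.9113331 ,   0.        , 278.0999091 ],
       [  0.        , 399.9113331 , 207.64585915],
       [  0.        ,   0.        ,   1.        ]]), 'position': array([0.41509612, 0.00120949, 0.94503938]), 'attitude': array([-2.94696997,  0.0119316 , -1.55727732])}
{'time': 0.1, 'qpos': array([ 1.12799449e+00,  3.42657656e-01,  1.52489938e+00, -9.79555723e-06,
        1.27537909e+00, -1.45988724e-01]), 'qvel': array([-9.91026020e-05, -3.32270565e-03, -1.26567935e-03,  3.02995676e-04,
       -2.16924530e-04,  1.51889367e-03]), 'joint_efforts': array([ 1.48487128e-03, -4.32005918e+01, -2.44698393e+01,  7.19357212e-02,
        5.25782851e-02, -2.11548854e-05]), 'tool_pos': array([0.15337916, 0.50174381, 0.23411977]), 'tool_rot': array([-3.14026211e+00, -1.86168350e-04,  2.84478227e+00]), 'contact_force': array([-0.15414688,  0.11876065, -0.40355082]), 'torque': array([-0.0011357 , -0.00290351,  0.03965747]), 'grip_force': 0.0, 'opening': 0.09185201819621426} 0.008
```

View pics/scene0.png

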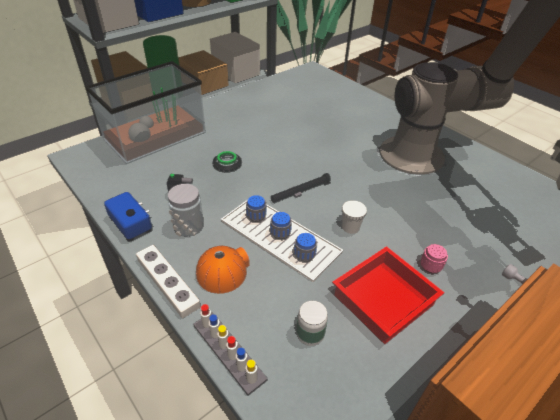

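View pics/top0.png

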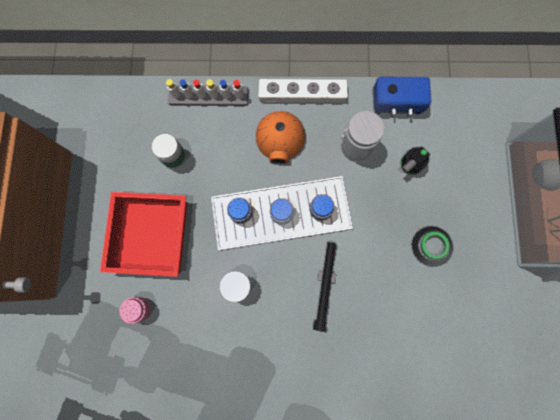

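The top view shows the three blue-foam cups on the white tray at about (240,210), (282,210) and (322,207). The green collar is at (433,245), the red tub at (145,235), and the arm is out of the way.

Lookalikes:
- Pink cup at (133,310): the decoy.
- Blue box at (402,95): not a cup.
- Pump head with green band at (415,160): a bystander, not the collar.
- White specimen cup at (235,287) and food can at (168,150): bystanders.

I choose the three blue-foam cups on the tray and the green ring on the black foot. Next I'll measure them and check in one crop.

```bash
cat > h.py <<'E'
import numpy as np, cv2
from scipy.spatial.transform import Rotation as R
from cell import robot
def ray(n,px):
    m=robot.camera_model(n); d=np.linalg.inv(m["camera_matrix"])@[px[0],px[1],1]
    return np.array(m["position"]), R.from_euler("xyz",m["attitude"]).as_matrix()@d
def plane(n,px,z):
    p,d=ray(n,px); return (p+d*(z-p[2])/d[2])
def proj(n,P):
    m=robot.camera_model(n); c=m["camera_matrix"]@(R.from_euler("xyz",m["attitude"]).as_matrix().T@(np.array(P)-m["position"])); return c[:2]/c[2]
def tri(a,b):
    (p,d),(q,e)=ray("top",a),ray("scene",b); s=np.linalg.lstsq(np.c_[d,-e],q-p,rcond=None)[0]
    return (p+d*s[0]+q+e*s[1])/2, np.linalg.norm(p+d*s[0]-q-e*s[1])
def blobs(im,lo,hi,amin=40):
    h=cv2.cvtColor(im,cv2.COLOR_RGB2HSV); m=cv2.inRange(h,np.array(lo),np.array(hi))
    cs=cv2.findContours(m,cv2.RETR_EXTERNAL,cv2.CHAIN_APPROX_NONE)[0]
    return [c for c in cs if cv2.contourArea(c)>amin],h
E
python3 - <<'E'
from h import *
T=cv2.imread("pics/top0.png")[:,:,::-1].copy();S=cv2.imread("pics/scene0.png")[:,:,::-1].copy()
for n,im in(("top",T),("scene",S)):
    print(n)
    for v in(60,130,170):
      for c in blobs(im,(105,120,v),(125,255,255))[0]:
        if len(c)<5: continue
        e=cv2.fitEllipse(c); x,y,w,h=cv2.boundingRect(c)
        print("blue",v,np.round(e[0],1),np.round(e[1],1),round(e[2]),(x,y,w,h),cv2.contourArea(c), plane(n,e[0],.067).round(4))
    for c in blobs(im,(45,120,60),(80,255,255),25)[0]:
        e=cv2.fitEllipse(c); print("green",np.round(e[0],1),np.round(e[1],1),cv2.boundingRect(c),plane(n,e[0],.028).round(4))
    for c in blobs(im,(0,200,100),(5,255,255),500)[0]:
        b=cv2.minAreaRect(c); print("red",b,[plane(n,p,.05).round(3) for p in cv2.boxPoints(b)])
c=T[170:270,200:460]; cv2.imwrite("pics/crop.png",cv2.resize(c,None,fx=3,fy=3,interpolation=cv2.INTER_CUBIC)[:,:,::-1])
E
```

```text
top
blue 60 [280.8 208.9] [18.1 18.8] 68 (271, 200, 20, 19) 264.5 [0.5852 0.0079 0.067 ]
blue 60 [238.2 208.5] [19.5 20.1] 66 (228, 199, 21, 20) 305.5 [0.5851 0.1033 0.067 ]
blue 60 [322.4 205.4] [19.4 20. ] 119 (312, 196, 21, 20) 303.5 [ 0.5943 -0.085   0.067 ]
blue 60 [403.1  92.9] [36.3 62.2] 92 (374, 77, 57, 35) 1665.0 [ 0.8677 -0.2777  0.067 ]
blue 130 [280.8 208.9] [18.1 18.8] 68 (271, 200, 20, 19) 264.5 [0.5852 0.0079 0.067 ]
blue 130 [238.2 208.4] [19.3 20.1] 64 (228, 199, 21, 20) 302.0 [0.5853 0.1034 0.067 ]
blue 130 [322.4 205.3] [19.3 20. ] 113 (312, 196, 21, 20) 300.5 [ 0.5945 -0.085   0.067 ]
blue 130 [403.4  90.1] [29.4 63.3] 91 (377, 77, 54, 27) 1341.0 [ 0.8749 -0.2787  0.067 ]
blue 170 [280.8 208.9] [18.1 18.8] 68 (271, 200, 20, 19) 264.5 [0.5852 0.0079 0.067 ]
blue 170 [237.9 208. ] [18.3 19.8] 65 (228, 199, 21, 19) 283.0 [0.5862 0.104  0.067 ]
blue 170 [322.4 204.9] [18.5 19.5] 99 (313, 196, 20, 19) 282.5 [ 0.5954 -0.0851  0.067 ]
blue 170 [403.7  89.2] [24.4 58.9] 91 (379, 78, 50, 23) 1019.0 [ 0.8771 -0.2794  0.067 ]
green [434.8 244.6] [23.6 24.5] (422, 232, 26, 2
[... 838 characters left out ...]
40.6] 123 (105, 192, 44, 36) 843.5 [ 0.8822 -0.2668  0.067 ]
blue 170 [305.8 239.4] [12.7 17.4] 98 (297, 233, 18, 14) 171.0 [0.5865 0.1065 0.067 ]
blue 170 [280.9 217.7] [11.5 16.3] 90 (273, 212, 17, 12) 145.0 [0.5848 0.0096 0.067 ]
blue 170 [255.7 200.8] [10.3 16.1] 90 (248, 196, 17, 11) 128.5 [ 0.5958 -0.0829  0.067 ]
blue 170 [125.7 208.7] [25.1 37.8] 127 (106, 193, 40, 33) 681.5 [ 0.8815 -0.2701  0.067 ]
green [226.3 156.9] [10.5 18.6] (217, 152, 19, 11) [ 0.5148 -0.3415  0.028 ]
red ((388.5000305175781, 287.5000305175781), (83.43859100341797, 69.29645538330078), 45.0) [array([0.615, 0.236, 0.05 ]), array([0.404, 0.206, 0.05 ]), array([0.444, 0.41 , 0.05 ]), array([0.628, 0.418, 0.05 ])]
```

View pics/crop.png

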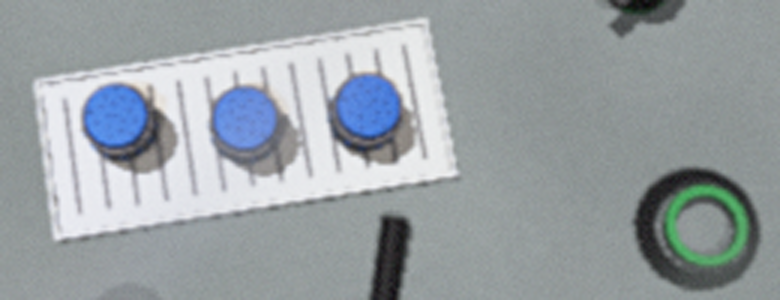

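The crop confirms three blue-foam cups on the white tray, with foam tops at top-image pixels (238,208), (281,209) and (322,205). It also shows the green collar ring on its black foot at (435,245). Next I work out the tub and tray poses and start towards the first cup.

```bash
python3 - <<'E'
from h import *
T=cv2.imread("pics/top0.png")[:,:,::-1].copy()
for a in((0,150,80),(170,150,80)):
    for c in blobs(T,a,(8 if a[0]==0 else 180,255,255),500)[0]:
        b=cv2.minAreaRect(c);print(np.round(b[0]),[plane("top",p,.05).round(3) for p in cv2.boxPoints(b)])
for nm,p,z in(("jar",(365,128),.12),("hut",(280,127),.06),("spec",(235,286),.072),("can",(166,148),.085),("pump",(415,160),.06)): print(nm,plane("top",p,z).round(3))
E
python3 -m jog '[[[-1,-0.036,-0.017,0,0],[-1,-0.072,-0.034,0,0],[-1,-0.108,-0.051,0,0],[-1,-0.144,-0.068,0,0],[-1,-0.18,-0.085,0,0]]]' 20
python3 -m jog '[[[-1,-0.036,-0.017,0,0],[-1,-0.072,-0.034,0,0],[-1,-0.108,-0.051,0,0],[-1,-0.144,-0.068,0,0],[-1,-0.18,-0.085,0,0]]]'
python3 -m jog '[[[-1,-0.036,-0.017,0,0],[-1,-0.072,-0.034,0,0],[-1,-0.108,-0.051,0,0],[-1,-0.144,-0.068,0,0],[-1,-0.169,-0.083,0,0]]]'
python3 -m jog '[[[-1,0,0,0,0.12],[-1,0,0,0,0.24],[-1,0,0,0,0.36],[-1,0,0,0,0.48],[-1,0,0,0,0.6]]]'
python3 -m jog '[[[-1,0,0,0,0.12],[-1,0,0,0,0.24],[-1,0,0,0,0.36],[-1,0,0,0,0.48],[-1,0,0,0,0.6]]]'
```

```text
[143. 233.] [array([0.443, 0.407, 0.05 ]), array([0.63 , 0.411, 0.05 ]), array([0.617, 0.226, 0.05 ]), array([0.432, 0.23 , 0.05 ])]
jar [ 0.757 -0.174  0.12 ]
hut [0.783 0.012 0.06 ]
spec [0.415 0.104 0.072]
can [0.719 0.27  0.085]
pump [ 0.705 -0.299  0.06 ]
time: 0.52
tool_pos: [0.3015, 0.3667, 0.2345]
tool_rot: [-3.141, -0.0, 2.845]
contact_force: [0.3, 0.8, 0.2]
opening: 0.063
grip_force: 0.0
time: 0.93
tool_pos: [0.449, 0.2325, 0.2345]
tool_rot: [-3.141, -0.001, 2.845]
contact_force: [0.0, 0.7, 0.8]
opening: 0.0299
grip_force: 0.0
time: 1.35
tool_pos: [0.5874, 0.1029, 0.234]
tool_rot: [-3.141, 0.0, 2.843]
contact_force: [0.1, 0.5, 0.0]
opening: 0.0011
grip_force: 0.0
time: 1.77
tool_pos: [0.5852, 0.1052, 0.2341]
tool_rot: [-3.141, -0.001, 2.239]
contact_force: [-0.1, -0.0, -0.2]
opening: 0.0002
grip_force: 0.0
time: 2.18
tool_pos: [0.5851, 0.1054, 0.2342]
tool_rot: [-3.14, -0.0, 1.639]
contact_force: [-0.2, 0.7, -0.3]
opening: 0.0007
grip_force: 0.0
```

```bash

python3 -m jog '[[[-1,0,0,0.035,0.068],[-1,0,0,0.07,0.068],[-1,0,0,0.105,0.068],[-1,0,0,0.13,0.068],[-1,0,0,0.149,0.068]]]'
python3 -m jog '[[[-1,0,0,0.005,0],[-1,0,0,0.009,0],[-1,0,0,0.012,0],[-1,0,0,0.014,0],[-1,0,0,0.014,0]]]'
python3 -m jog '[[[-1,0,0,0.002,0],[-1,0,0,0.004,0],[-1,0,0,0.0055,0],[-1,0,0,0.0055,0],[-1,0,0,0.0055,0]]]'
python3 -m jog '[[[-1,0,0,0,0],[-1,0,0,0,0],[-1,0,0,0,0],[-1,0,0,0,0],[-1,0,0,0,0]]]'
```

```text
time: 2.6
tool_pos: [0.5837, 0.1053, 0.0825]
tool_rot: [-3.137, 0.0, 1.577]
contact_force: [-0.4, -0.4, -0.2]
opening: 0.0004
grip_force: 0.0
time: 3.02
tool_pos: [0.5859, 0.1055, 0.0727]
tool_rot: [3.14, -0.0, 1.577]
contact_force: [-1.5, -0.5, 1.8]
opening: 0.0006
grip_force: 0.8
time: 3.43
tool_pos: [0.5857, 0.1055, 0.0667]
tool_rot: [3.141, -0.0, 1.577]
contact_force: [-0.9, -0.0, 5.0]
opening: -0.0001
grip_force: 2.6
time: 3.85
tool_pos: [0.5857, 0.1054, 0.0667]
tool_rot: [3.141, -0.0, 1.577]
contact_force: [-1.4, -0.2, 4.9]
opening: 0.0007
grip_force: 2.6
```

The first (left) foam pushes back about 5 N at 8.3 mm, so it is the middling one. Next, the middle cup.

```bash

python3 -m jog '[[[-1,0,0,-0.02,0],[-1,-0.03,0,-0.03,0],[-1,-0.065,0,-0.03,0],[-1,-0.096,0,-0.03,0],[-1,-0.096,0,-0.021,0]]]'
python3 -m jog '[[[-1,0,0,0.006,0],[-1,0,0,0.01,0],[-1,0,0,0.014,0],[-1,0,0,0.015,0],[-1,0,0,0.015,0]]]'
python3 -m jog '[[[-1,0,0,0.002,0],[-1,0,0,0.004,0],[-1,0,0,0.006,0],[-1,0,0,0.0065,0],[-1,0,0,0.0065,0]]]'
python3 -m jog '[[[-1,0,0,0,0],[-1,0,0,0,0],[-1,0,0,0,0],[-1,0,0,0,0],[-1,0,0,0,0]]]'
```

```text
time: 4.27
tool_pos: [0.5875, 0.0044, 0.0887]
tool_rot: [3.137, 0.002, 1.573]
contact_force: [0.0, -0.5, 0.4]
opening: 0.0006
grip_force: 0.0
time: 4.68
tool_pos: [0.5858, 0.0104, 0.0718]
tool_rot: [-3.141, -0.0, 1.578]
contact_force: [-1.5, -0.2, 1.0]
opening: 0.0005
grip_force: 0.5
time: 5.1
tool_pos: [0.5859, 0.0097, 0.0657]
tool_rot: [-3.142, -0.0, 1.577]
contact_force: [-2.1, 0.4, 3.5]
opening: 0.0001
grip_force: 1.5
time: 5.52
tool_pos: [0.5861, 0.0094, 0.0658]
tool_rot: [3.141, -0.0, 1.577]
contact_force: [-1.2, 0.8, 3.0]
opening: 0.0003
grip_force: 1.5
```

The middle foam gives about 3 N, so it is the limpest. Now the right cup.

```bash

python3 -m jog '[[[-1,0,0,-0.02,0],[-1,-0.03,0,-0.03,0],[-1,-0.065,0.005,-0.03,0],[-1,-0.093,0.0095,-0.03,0],[-1,-0.093,0.0095,-0.021,0]]]'
python3 -m jog '[[[-1,0,0,0.006,0],[-1,0,0,0.01,0],[-1,0,0,0.014,0],[-1,0,0,0.015,0],[-1,0,0,0.015,0]]]'
python3 -m jog '[[[-1,0,0,0.002,0],[-1,0,0,0.004,0],[-1,0,0,0.006,0],[-1,0,0,0.0065,0],[-1,0,0,0.0065,0]]]'
python3 -m jog '[[[-1,0,0,0,0],[-1,0,0,0,0],[-1,0,0,0,0],[-1,0,0,0,0],[-1,0,0,0,0]]]'
```

```text
time: 5.93
tool_pos: [0.5982, -0.0891, 0.0883]
tool_rot: [3.136, 0.003, 1.573]
contact_force: [0.8, 0.1, 0.9]
opening: 0.0002
grip_force: 0.0
time: 6.35
tool_pos: [0.596, -0.0827, 0.0718]
tool_rot: [-3.141, 0.0, 1.578]
contact_force: [-1.5, -0.9, 5.0]
opening: 0.0006
grip_force: 2.2
time: 6.77
tool_pos: [0.5962, -0.083, 0.0666]
tool_rot: [3.141, 0.0, 1.578]
contact_force: [-3.8, 0.1, 10.7]
opening: 0.0006
grip_force: 5.4
time: 7.18
tool_pos: [0.5963, -0.083, 0.0668]
tool_rot: [3.14, 0.0, 1.578]
contact_force: [-4.3, -0.2, 10.8]
opening: 0.0003
grip_force: 5.3
```

The right foam gives 10.8 N, so it is the springiest. I'll go 1 mm deeper and hold, then back off, open, and lower around the cup.

```bash

python3 -m jog '[[[-1,0,0,0.001,0],[-1,0,0,0.001,0],[-1,0,0,0.001,0],[-1,0,0,0.001,0],[-1,0,0,0.001,0]]]'
python3 -m jog '[[[-1,0,0,-0.02,0],[-1,0,0,-0.035,0],[1,0,0,-0.04,0],[1,0,0,-0.04,0],[1,0,0,-0.04,0]]]'
python3 -m jog '[[[1,0,0,0,0],[1,0,0,0,0],[1,0,0,0,0],[1,0,0,0,0],[1,0,0,0,0]]]'
python3 -m jog '[[[1,0,0,0,0],[1,0,0,0,0],[1,0,0,0,0],[1,0,0,0,0],[1,0,0,0,0]]]'
```

```text
time: 7.6
tool_pos: [0.5963, -0.083, 0.066]
tool_rot: [3.14, 0.0, 1.578]
contact_force: [-3.7, -0.5, 12.2]
opening: 0.0003
grip_force: 5.8
time: 8.02
tool_pos: [0.5959, -0.083, 0.1038]
tool_rot: [-3.141, -0.0, 1.577]
contact_force: [0.7, -0.1, -0.3]
opening: 0.0163
grip_force: 0.0
time: 8.43
tool_pos: [0.5959, -0.0835, 0.1038]
tool_rot: [-3.141, -0.0, 1.577]
contact_force: [-1.5, 0.7, -0.2]
opening: 0.0493
grip_force: 0.0
time: 8.85
tool_pos: [0.596, -0.0835, 0.1042]
tool_rot: [3.142, -0.0, 1.577]
contact_force: [-0.1, -0.7, -0.4]
opening: 0.0827
grip_force: 0.0
```

```bash

python3 -m jog '[[[1,0,0,0.02,0],[1,0,0,0.04,0],[1,0,0,0.06,0],[1,0,0,0.072,0],[1,0,0,0.074,0]]]' 15
python3 -m jog '[[[-0.2,0,0,0,0],[-0.2,0,0,0,0],[-0.2,0,0,0,0],[-0.2,0,0,0,0],[-0.2,0,0,0,0]]]' 15
python3 -m jog '[[[-0.2,0,0,0,0],[-0.2,0,0,0,0],[-0.2,0,0,0,0],[-0.2,0,0,0,0],[-0.2,0,0,0,0]]]'
```

```text
time: 9.27
tool_pos: [0.5946, -0.0831, 0.0278]
tool_rot: [-3.137, -0.001, 1.577]
contact_force: [-0.2, -0.5, -0.0]
opening: 0.0917
grip_force: 0.0
time: 9.68
tool_pos: [0.5965, -0.0836, 0.0311]
tool_rot: [3.14, 0.0, 1.577]
contact_force: [-0.1, -0.5, 0.4]
opening: 0.0627
grip_force: 0.0
time: 10.1
tool_pos: [0.5964, -0.0836, 0.0308]
tool_rot: [3.141, 0.0, 1.577]
contact_force: [-1.4, 0.6, 5.5]
opening: 0.0554
grip_force: 15.0
```

```bash

python3 -m jog '[[[-0.2,0,0,-0.01,0],[-0.2,0,0,-0.03,0],[-0.2,0,0,-0.05,0],[-0.2,0,0,-0.07,0],[-0.2,0,0,-0.07,0]]]'
python3 -m jog '[[[-0.2,-0.02,-0.007,0,0],[-0.2,-0.05,-0.016,0,0],[-0.2,-0.08,-0.026,0,0],[-0.2,-0.11,-0.035,0,0],[-0.2,-0.14,-0.045,0,0]]]'
python3 -m jog '[[[-0.2,-0.03,-0.01,0,0],[-0.2,-0.06,-0.019,0,0],[-0.2,-0.09,-0.029,0,0],[-0.2,-0.11,-0.036,0,0],[-0.2,-0.1205,-0.0386,0,0]]]'
python3 -m jog '[[[-0.2,0,0,0,0],[-0.2,0,0,0,0],[-0.2,0,0,0,0],[-0.2,0,0,0,0],[-0.2,0,0,0,0]]]'
python3 - <<'E'
from h import *
print(robot.observe()["tool_pos"])
for n in("top","scene"):
    im=robot.read_camera(n); cv2.imwrite(f"pics/{n}1.png",im[:,:,::-1])
T=cv2.imread("pics/top1.png");S=cv2.imread("pics/scene1.png")
a=proj("top",(.514,-.343,.1)).astype(int);b=proj("scene",(.514,-.343,.1)).astype(int)
cr=lambda I,c:cv2.resize(I[max(c[1]-60,0):c[1]+60,max(c[0]-65,0):c[0]+65],(390,360),interpolation=cv2.INTER_CUBIC)
print(a,b); cv2.imwrite("pics/c1.png",np.hstack([cr(T,a),cr(S,b)]))
E
```

```text
time: 10.52
tool_pos: [0.5981, -0.084, 0.1045]
tool_rot: [3.135, 0.002, 1.577]
contact_force: [0.8, -0.5, -0.2]
opening: 0.0555
grip_force: 15.0
time: 10.93
tool_pos: [0.551, -0.2247, 0.0994]
tool_rot: [-3.141, -0.001, 1.577]
contact_force: [0.6, -0.5, -0.7]
opening: 0.0556
grip_force: 15.0
time: 11.35
tool_pos: [0.5124, -0.347, 0.0993]
tool_rot: [-3.14, -0.0, 1.574]
contact_force: [-0.0, 0.7, 0.0]
opening: 0.0557
grip_force: 15.0
time: 11.77
tool_pos: [0.5146, -0.3431, 0.1002]
tool_rot: [-3.142, -0.0, 1.579]
contact_force: [0.2, -0.2, -1.0]
opening: 0.0555
grip_force: 15.0
[ 0.51459638 -0.34310869  0.10018915]
[446 240] [224 137]
```

View pics/c1.png

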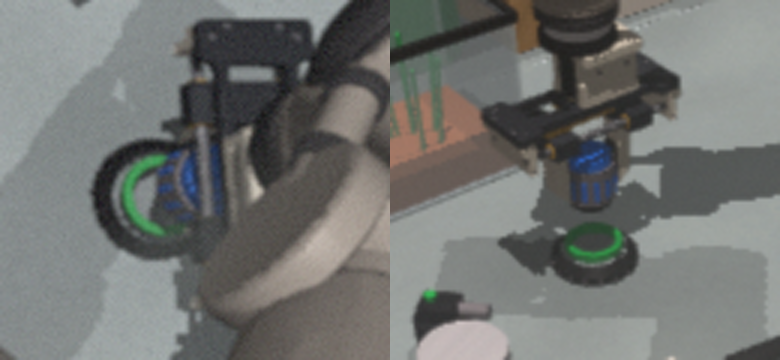

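The crop shows the gripped cup hanging upright over the collar. In the top view the arm hides part of it; in the scene view the cup and collar are both visible. I'll refine the collar and cup centres with fixed-radius arc fits to the first pictures, which had nothing in the way.

```bash
cat >> h.py <<'E'
from scipy.optimize import least_squares
def arc(n,c,z,r):
    P=np.array([plane(n,p,z)[:2] for p in c[:,0,:]]); m=P.mean(0); v=m-np.array(robot.camera_model(n)["position"][:2]); v/=np.linalg.norm(v)
    Q=P[(P-m)@v>0.0]
    f=least_squares(lambda q:np.linalg.norm(Q-q[:2],axis=1)-q[2] if r is None else np.linalg.norm(Q-q[:2],axis=1)-r,[*m,.03][:3 if r is None else 2],loss="soft_l1",f_scale=.001)
    return m.round(4),f.x.round(4),round(np.sqrt(np.mean(f.fun**2)),4)
E
python3 - <<'E'
from h import *
for n in("top","scene"):
    im=cv2.imread(f"pics/{n}0.png")[:,:,::-1].copy()
    for c in blobs(im,(45,110,50),(80,255,255),100)[0]:
        P=cv2.boundingRect(c); print(n,"collar",P,arc(n,c,.028,.031),arc(n,c,.028,None))
    for c in blobs(im,(105,120,60),(125,255,255),120)[0]:
        P=plane(n,c.mean(0)[0],.067)
        if .5<P[0]<.65: print(n,"foam",arc(n,c,.067,.0235),arc(n,c,.067,None))
    h=cv2.cvtColor(im,cv2.COLOR_RGB2HSV)
    m=cv2.inRange(h,np.array((45,110,50)),np.array((80,255,255)))
    cs,hi=cv2.findContours(m,cv2.RETR_CCOMP,cv2.CHAIN_APPROX_NONE)
    for c,g in zip(cs,hi[0]):
        if g[3]>=0 and cv2.contourArea(c)>40: print(n,"hole",arc(n,c,.028,.0235),cv2.boundingRect(c))
E
```

```text
top collar (422, 232, 27, 26) (array([ 0.5139, -0.345 ]), array([ 0.5135, -0.3433]), np.float64(0.0014)) (array([ 0.5139, -0.345 ]), array([ 0.5148, -0.3466,  0.0282]), np.float64(0.0007))
top foam (array([0.5844, 0.0075]), array([0.5819, 0.0077]), np.float64(0.0012)) (array([0.5844, 0.0075]), array([0.5852, 0.0078, 0.0208]), np.float64(0.0005))
top foam (array([0.5848, 0.1033]), array([0.5839, 0.1026]), np.float64(0.0008)) (array([0.5848, 0.1033]), array([0.5851, 0.1033, 0.0224]), np.float64(0.0006))
top foam (array([ 0.5945, -0.0848]), array([ 0.593, -0.084]), np.float64(0.0008)) (array([ 0.5945, -0.0848]), array([ 0.5944, -0.0849,  0.0222]), np.float64(0.0006))
top hole (array([ 0.5122, -0.3446]), array([ 0.5124, -0.3463]), np.float64(0.0012)) (424, 234, 23, 23)
scene collar (217, 151, 19, 13) (array([ 0.5146, -0.3411]), array([ 0.5152, -0.3404]), np.float64(0.0018)) (array([ 0.5146, -0.3411]), array([ 0.5138, -0.3432,  0.0287]), np.float64(0.0015))
scene collar (144, 37, 33, 30) (array([ 0.2794, -1.2036]), array([ 0.2236, -1.3139]), np.float64(0.0469)) (array([ 0.2794, -1.2036]), array([ 0.2469, -1.287 ,  0.0721]), np.float64(0.0088))
scene foam (array([0.5876, 0.1082]), array([0.5881, 0.1081]), np.float64(0.0014)) (array([0.5876, 0.1082]), array([0.5861, 0.1057, 0.021 ]), np.float64(0.0007))
scene foam (array([0.5867, 0.0118]), array([0.5862, 0.0115]), np.float64(0.0014)) (array([0.5867, 0.0118]), array([0.5843, 0.0092, 0.0209]), np.float64(0.0009))
scene foam (array([ 0.5975, -0.0799]), array([ 0.5976, -0.0806]), np.float64(0.0014)) (array([ 0.5975, -0.0799]), array([ 0.5963, -0.0823,  0.0218]), np.float64(0.0011))
scene hole (array([ 0.5146, -0.341 ]), array([ 0.5151, -0.3408]), np.float64(0.0011)) (219, 153, 16, 9)
```

```bash

python3 -m jog '[[[-0.2,-0.0018,0.0007,0.01,0],[-0.2,-0.0018,0.0007,0.02,0],[-0.2,-0.0018,0.0007,0.03,0],[-0.2,-0.0018,0.0007,0.038,0],[-0.2,-0.0018,0.0007,0.042,0]]]'
python3 -m jog '[[[-0.2,0,0,0.001,0],[-0.2,0,0,0.002,0],[-0.2,0,0,0.003,0],[-0.2,0,0,0.004,0],[-0.2,0,0,0.005,0]]]'
python3 -m jog '[[[-0.2,0,0,0.0005,0],[-0.2,0,0,0.001,0],[-0.2,0,0,0.0015,0],[-0.2,0,0,0.002,0],[-0.2,0,0,0.002,0]]]'
```

```text
time: 12.28
tool_pos: [0.5139, -0.3456, 0.0559]
tool_rot: [-3.139, -0.002, 1.577]
contact_force: [-0.2, 0.8, 0.3]
opening: 0.0553
grip_force: 15.0
time: 12.7
tool_pos: [0.5149, -0.3465, 0.0536]
tool_rot: [3.141, 0.001, 1.577]
contact_force: [0.3, -1.3, -1.0]
opening: 0.0554
grip_force: 15.0
time: 13.12
tool_pos: [0.5147, -0.3463, 0.0512]
tool_rot: [3.142, -0.0, 1.577]
contact_force: [-0.4, 0.3, -0.4]
opening: 0.0552
grip_force: 15.0
```

It is below the mouth with no force. I'll keep going gently.

```bash

python3 -m jog '[[[-0.2,0,0,0.0005,0],[-0.2,0,0,0.001,0],[-0.2,0,0,0.0015,0],[-0.2,0,0,0.002,0],[-0.2,0,0,0.0025,0]]]'
python3 -m jog '[[[-0.2,0,0,0.0005,0],[-0.2,0,0,0.001,0],[-0.2,0,0,0.0015,0],[-0.2,0,0,0.002,0],[-0.2,0,0,0.0025,0]]]'
```

```text
time: 13.53
tool_pos: [0.5147, -0.3459, 0.0489]
tool_rot: [3.142, -0.001, 1.577]
contact_force: [0.1, 1.5, 0.9]
opening: 0.0555
grip_force: 15.0
time: 13.95
tool_pos: [0.5145, -0.3459, 0.0459]
tool_rot: [-3.141, -0.001, 1.577]
contact_force: [-1.4, 3.2, 1.5]
opening: 0.0555
grip_force: 15.0
```

```bash

python3 -m jog '[[[-0.2,0.0005,-0.0003,0.0005,0],[-0.2,0.0008,-0.0003,0.001,0],[-0.2,0.0008,-0.0003,0.0015,0],[-0.2,0.0008,-0.0003,0.0018,0],[-0.2,0.0008,-0.0003,0.0018,0]]]'
```

```text
time: 14.37
tool_pos: [0.5145, -0.3458, 0.0443]
tool_rot: [3.141, 0.0, 1.577]
contact_force: [0.1, 0.8, -0.5]
opening: 0.0553
grip_force: 15.0
```

```bash

python3 -m jog '[[[-0.2,0,0,0.0005,0],[-0.2,0,0,0.001,0],[-0.2,0,0,0.001,0]]]'
```

```text
time: 14.62
tool_pos: [0.5145, -0.3457, 0.0438]
tool_rot: [3.141, 0.0, 1.577]
contact_force: [-0.7, 1.5, 3.2]
opening: 0.0554
grip_force: 15.0
```

It touched the floor at 3 N, so the cup is home. Releasing, rising, and moving to the middle (limpest) cup.

```bash

python3 -m jog '[[[1,0,0,0,0],[1,0,0,0,0],[1,0,0,0,0],[1,0,0,0,0],[1,0,0,0,0]]]'
python3 -m jog '[[[1,0,0,-0.01,0],[1,0,0,-0.03,0],[1,0,0,-0.06,0],[1,0,0,-0.09,0],[1,0,0,-0.1,0]]]'
python3 -m jog '[[[1,0.03,0.006,0,0],[1,0.068,0.014,0,0],[1,0.106,0.022,0,0],[1,0.144,0.03,0,0],[1,0.18,0.037,0,0]]]'
python3 -m jog '[[[1,0.038,0.008,0,0],[1,0.076,0.016,0,0],[1,0.114,0.024,0,0],[1,0.15,0.031,0,0],[1,0.1746,0.0364,0,0]]]'
python3 -m jog '[[[1,0,0,0,0],[1,0,0,0.02,0],[1,0,0,0.04,0]]]'
python3 - <<'E'
from h import *
for n in("top","scene"):
    im=robot.read_camera(n); cv2.imwrite(f"pics/{n}2.png",im[:,:,::-1])
T=cv2.imread("pics/top2.png");S=cv2.imread("pics/scene2.png")
a=proj("top",(.514,-.345,.06)).astype(int);b=proj("scene",(.514,-.345,.06)).astype(int)
cr=lambda I,c:cv2.resize(I[max(c[1]-50,0):c[1]+50,max(c[0]-50,0):c[0]+50],(360,360),interpolation=cv2.INTER_CUBIC)
cv2.imwrite("pics/c2.png",np.hstack([cr(T,a),cr(S,b)]))
E
```

```text
time: 15.03
tool_pos: [0.5144, -0.3455, 0.0433]
tool_rot: [-3.142, -0.0, 1.577]
contact_force: [-0.3, 0.5, -1.1]
opening: 0.0844
grip_force: 0.0
time: 15.45
tool_pos: [0.5161, -0.3469, 0.1488]
tool_rot: [3.136, 0.005, 1.577]
contact_force: [-0.2, -0.6, 0.4]
opening: 0.0919
grip_force: 0.0
time: 15.87
tool_pos: [0.5503, -0.1634, 0.1436]
tool_rot: [3.141, -0.0, 1.576]
contact_force: [0.8, -0.9, 0.8]
opening: 0.0916
grip_force: 0.0
time: 16.28
tool_pos: [0.5857, 0.0129, 0.1436]
tool_rot: [3.141, -0.001, 1.579]
contact_force: [0.4, 0.2, -0.1]
opening: 0.0919
grip_force: 0.0
time: 16.53
tool_pos: [0.5865, 0.0097, 0.1041]
tool_rot: [3.138, 0.001, 1.578]
contact_force: [0.2, 0.2, -0.9]
opening: 0.0914
grip_force: 0.0
```

View pics/c2.png

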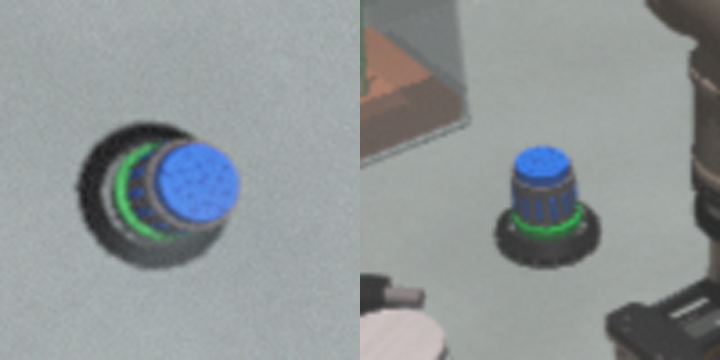

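The crop shows the right cup standing upright and seated in the green collar in both views. Now I'll grip the middle cup.

```bash

python3 -m jog '[[[1,0,0,0.02,0],[1,0,0,0.04,0],[1,0,0,0.06,0],[1,0,0,0.071,0],[1,0,0,0.0725,0]]]'
python3 -m jog '[[[-0.2,0,0,0,0],[-0.2,0,0,0,0],[-0.2,0,0,0,0],[-0.2,0,0,0,0],[-0.2,0,0,0,0]]]' 15
python3 -m jog '[[[-0.2,0,0,0,0],[-0.2,0,0,0,0],[-0.2,0,0,0,0],[-0.2,0,0,0,0],[-0.2,0,0,0,0]]]'
python3 -m jog '[[[-0.2,0,0,-0.01,0],[-0.2,0,0,-0.035,0],[-0.2,0,0,-0.06,0],[-0.2,0,0,-0.085,0],[-0.2,0,0,-0.095,0]]]'
```

```text
time: 17.05
tool_pos: [0.5846, 0.0091, 0.0295]
tool_rot: [-3.138, -0.0, 1.576]
contact_force: [-0.8, 0.8, 0.4]
opening: 0.0917
grip_force: 0.0
time: 17.47
tool_pos: [0.5862, 0.0095, 0.0318]
tool_rot: [3.14, 0.0, 1.577]
contact_force: [0.2, -0.3, 0.7]
opening: 0.0631
grip_force: 0.0
time: 17.88
tool_pos: [0.5859, 0.0095, 0.0314]
tool_rot: [3.141, -0.0, 1.577]
contact_force: [-0.6, -0.1, 5.8]
opening: 0.0545
grip_force: 15.0
time: 18.3
tool_pos: [0.5871, 0.0094, 0.1295]
tool_rot: [3.137, 0.001, 1.577]
contact_force: [1.3, 0.1, -0.5]
opening: 0.0546
grip_force: 15.0
```

```bash

python3 -m jog '[[[-0.2,0.03,-0.005,0,0],[-0.2,0.065,-0.011,0,0],[-0.2,0.1,-0.017,0,0],[-0.2,0.135,-0.023,0,0],[-0.2,0.165,-0.028,0,0]]]'
python3 -m jog '[[[-0.2,0.035,-0.006,0,0],[-0.2,0.07,-0.012,0,0],[-0.2,0.105,-0.018,0,0],[-0.2,0.13,-0.022,0,0],[-0.2,0.143,-0.025,0,0]]]'
python3 -m jog '[[[-0.2,0,0,0,0],[-0.2,0,0,0.03,0],[-0.2,0,0,0.06,0],[-0.2,0,0,0.08,0],[-0.2,0,0,0.09,0]]]'
python3 -m jog '[[[-0.2,0,0,0.001,0],[-0.2,0,0,0.002,0],[-0.2,0,0,0.002,0]]]'
```

```text
time: 18.72
tool_pos: [0.5556, 0.1763, 0.1254]
tool_rot: [-3.14, -0.0, 1.577]
contact_force: [1.2, -0.2, -2.1]
opening: 0.0546
grip_force: 15.0
time: 19.13
tool_pos: [0.5295, 0.3201, 0.1252]
tool_rot: [-3.141, -0.0, 1.579]
contact_force: [-0.8, -0.1, -0.4]
opening: 0.0547
grip_force: 15.0
time: 19.55
tool_pos: [0.5295, 0.3147, 0.0326]
tool_rot: [-3.137, 0.003, 1.576]
contact_force: [-1.0, -0.6, -1.2]
opening: 0.0551
grip_force: 15.0
time: 19.8
tool_pos: [0.5319, 0.317, 0.0352]
tool_rot: [3.14, -0.001, 1.576]
contact_force: [-0.6, 0.7, -0.0]
opening: 0.0543
grip_force: 15.0
```

```bash

python3 -m jog '[[[-0.2,0,0,0.001,0],[-0.2,0,0,0.002,0],[-0.2,0,0,0.002,0]]]'
python3 -m jog '[[[1,0,0,0,0],[1,0,0,0,0],[1,0,0,0,0],[1,0,0,0,0],[1,0,0,0,0]]]'
python3 -m jog '[[[1,0,0,-0.01,0],[1,0,0,-0.03,0],[1,0,0,-0.07,0],[1,0,0,-0.11,0],[1,0,0,-0.15,0]]]'
python3 -m jog '[[[1,0.03,-0.02,-0.03,0],[1,0.06,-0.05,-0.04,0],[1,0.09,-0.08,-0.04,0],[1,0.12,-0.11,-0.04,0],[1,0.14,-0.14,-0.04,0]]]'
python3 -m jog '[[[1,0,0,0,0],[1,0,0,0,0],[1,0,0,0,0],[1,0,0,0,0],[1,0,0,0,0]]]'
python3 - <<'E'
from h import *
for n in("top","scene"):
    im=robot.read_camera(n); cv2.imwrite(f"pics/{n}3.png",im[:,:,::-1])
T=cv2.imread("pics/top3.png");S=cv2.imread("pics/scene3.png")
cv2.imwrite("pics/c3.png",np.vstack([cv2.resize(T,(400,300)),cv2.resize(S,(400,300))]))
E
```

```text
time: 20.05
tool_pos: [0.5312, 0.3174, 0.0327]
tool_rot: [3.14, -0.001, 1.577]
contact_force: [0.6, 0.5, -0.7]
opening: 0.0547
grip_force: 15.0
time: 20.47
tool_pos: [0.5309, 0.3173, 0.032]
tool_rot: [3.141, -0.0, 1.577]
contact_force: [-0.3, -0.8, -0.4]
opening: 0.0835
grip_force: 0.0
time: 20.88
tool_pos: [0.5305, 0.317, 0.1842]
tool_rot: [-3.141, 0.0, 1.577]
contact_force: [1.1, 0.8, 0.3]
opening: 0.0918
grip_force: 0.0
time: 21.3
tool_pos: [0.3908, 0.4566, 0.2233]
tool_rot: [3.14, -0.002, 1.576]
contact_force: [0.3, 1.6, 0.4]
opening: 0.0918
grip_force: 0.0
time: 21.72
tool_pos: [0.393, 0.4542, 0.222]
tool_rot: [3.141, 0.0, 1.575]
contact_force: [-0.5, -0.5, -0.1]
opening: 0.0918
grip_force: 0.0
```

View pics/c3.png

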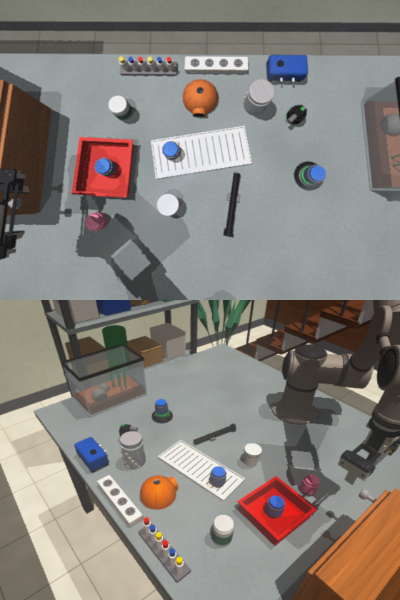

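The picture shows the limpest cup in the red tub at (105,165) in the upper half, the spare on the tray at (172,150), and the springiest cup in the collar at (315,174). The bystanders are in place and the arm is clear.

```bash
python3 -c "
from cell import robot; print(robot.hand_in())"
```

```text
the job is handed in; nothing more can be done
None
```

I handed the job in after about 22 s of robot time: the springiest cup (right, about 12 N) is home and upright in the green collar, the limpest (middle, about 3 N) is in the red tub, and the middling one (left, about 5 N) stands on the tray as the spare; the hand-in returned no verdict.

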